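# Set the candling torch over the oversize egg

## Task

Push the egg carton along the rollers of the candling stand until it is fully home against the rubber buffers at the left end. Then take hold of the upright torch and slide it along its rail to the notch directly above the oversize egg in the back row (the tallest, probably a double-yolker), until you feel the ball click in, and finish while still holding the torch in that notch so that I can look through the egg. Keep every egg standing in its pocket and leave the other things on the bench where they are.

Things in the scene. Friction and masses are not known exactly. Their poses are not given: they have to be found in the camera images.
- stand: Fixed candling stand: roller track along its y axis, y = -0.33 to +0.085, between side plates 114 mm apart, 54 mm high. Roller tops 41 mm above the bench, rollers turn freely. Origin: on the bench at the middle of the bay, where the home carton's origin lies in x and y. x to the rear, y to the left, z up; turned up to 0.06 rad.
- buffers (a point): Middle between the faces of the two rubber buffers that stop the carton at the left end of the track, at stand x = 0, y = +0.079, 60 mm above the bench; they look to the right.
- notch_mid (a point): Middle one of three V notches, 10 mm wide, in the steel strip on the rail, at stand x = 0.080, y = 0, 166 mm above the bench. The other two lie at y = +0.05 and -0.05. Each belongs to one pocket of the home carton's back row. The rail runs along y behind the track (front face at x = 0.070) on uprights at y = -0.125 and +0.165; nothing of it is higher than 172 mm.
- carton: Lidless grey pulp carton, 108 (x) x 158 (y) x 37 mm, middle cones to 54 mm; four eggs, about 0.4 kg in all. Stands on the rollers, 3 mm side play, starting 0.12 to 0.22 m right of home. Origin: centre of its underside; axes as the stand's. Pockets at x = +-0.025 (+ is the back row), y = -0.05, 0, +0.05. Push its right end wall, 41 to 78 mm above the bench; it rolls with under 1 N.
- big_egg: The oversize egg, 47 mm wide and 66 mm tall, pointed end down, loose in one of the three pockets of the back row; its top is about 110 mm above the bench, 9 to 13 mm higher than the others. Origin: its lowest point, on its axis; z up.
- egg_b: Ordinary egg, 42 mm wide, 55 mm tall, loose in a pocket of the back row. Origin: its lowest point, z up.
- egg_c: Ordinary egg, 41 mm wide, 54 mm tall, loose in a pocket of the back row. Origin: its lowest point, z up.
- egg_d: Ordinary egg, 43 mm wide, 57 mm tall, loose in a pocket of the front row. Origin: its lowest point, z up.
- carriage (a joint): Travel of the torch carriage on the rail, m: 0 at the left end, growing to the right (stand -y) to 0.20; lens at stand y = 0.130 - value. Notches at 0.080 (above the left pocket of the home carton), 0.130 (middle), 0.180 (right). Starts parked at 0 to 0.045. Friction 1 to 2 N; the ball pulls into a notch with 2 to 3 N over the last 5 mm and takes 5 to 9 N to push out.
- torch_lens (a point): Centre of the torch's lens, which looks straight down, 120 mm above the bench, at stand x = 0.025. It moves with the carriage.
- torch_tail (a point): Centre of the upper end (tail cap) of the black torch, 250 mm above the bench. The torch is 130 mm long, stands upright and moves only with the carriage. Take it from above by its round tail cap, 37 mm across (the fingers meet 37 mm all the way down the barrel). Its clamp ends 190 mm above the bench, the ball plunger 55 mm behind it 202 mm.
- detent_ball (a joint): Ball of the spring plunger in the carriage, m: 0 to 0.0005 while it rides on the strip, about 0.0024 when it has dropped fully into a notch, about 0.0012 when the carriage is 1.5 mm off the middle of the notch.
- tally_counter: Bystander: hand tally counter, 52x45x22 mm, behind the stand.
- egg_brush: Bystander: egg brush, 30x85x22 mm, at the back left.
- battery: Bystander: torch battery, lying, 25x49x25 mm, right of the track.
- mug: Bystander: enamel mug, 84x110x82 mm, at the back left.
- vet_bottle: Bystander: small bottle with a screw cap, 48x49x80 mm, left of the stack of pulp trays.
- date_stamp: Bystander: upright hand stamp, 26x46x86 mm, behind the stand.
Mind the look-alikes: they are no part of the job. What is shaped like the egg_c but purple or yellow is not meant.

How it is judged:
By the outcome, as a careful person would: the job done as asked, in the order asked, and still so for the second after the job is handed in, while the arm keeps its last pose, push and grip.
It also fails if it takes over 54 s, if anything falls off the work surface, if the arm or the gripper's body presses on something with over 40 N, if the wrist force passes 120 N, or if a joint passes its speed limit or range.

## Robot

A 7-joint arm with a two-finger parallel gripper is mounted at the origin on a cart in front of the work surface, level with it; the furniture and walls round the work are solid. World frame = base frame: x ahead of the robot, y to its left, z up, the work surface at z = 0. Lengths are in m, angles in rad, forces in N, time in s.
With the tool pointing down it reaches from about 0.4 to 0.875 m from the base axis. Payload 6.5 kg.
Tool frame: the origin (TCP) lies midway between the tips of the shut fingers; the grasp point (between the pads) lies 19 mm behind it; x points along the fingers, y is the direction in which the jaws open and shut, and the axes are right-handed (so a half turn about x gives the same grasp; the last joint's range is limited). The gripper opens to 88 mm and grips with 3 to 60 N. Pads are 18 mm wide; open, the fingers measure 123 mm over their backs; the gripper's body (75 mm by 187 mm) begins 45 mm behind the grasp point.
Start: joints at [1.048, 0.536, -0.004, 1.538, 0.003, 1.067, -0.071], TCP at [0.287, -0.583, 0.239] pointing down, gripper open.
Joint ranges: [-2.7, 2.7], [-0.37, 2.16], [-1.27, 1.26], [0.24, 2.4], [-1.31, 4.45], [0.19, 1.91], [-2.76, 2.76]. Speed limits (rad/s): [2.39, 2.39, 3.14, 3.14, 3.14, 3.14, 3.14].

## Interface

Orientations are given as [roll, pitch, yaw] about the fixed x, y, z axes, in that order (R = Rz(yaw) Ry(pitch) Rx(roll)).
In Python, from station import telemetry, camera, ticket, masks_of gives the robot as it stands.
- The arm moves only by the tool arm_command, never from a script. Its argument "increments" is a list of rows, each an object with "xyz": the shift along the tool's x, y, z in cm, a list of three; "delta_rot": the turn, a rotation vector about the tool's x, y, z in rad, a list of three. A call has exactly 8 rows; each row shifts and turns the commanded pose from where the row before left it, along the tool's axes as they then stand; what a row does not reach is not made up. A row lasts 1/12 s, in which the tool goes at most 41.7 mm and 7.16 degrees, less where a joint would pass 70% of its speed; a pose out of reach is approached as far as the arm can. A call is refused whole if a number of a shift passes 4.17 or a number of a turn 0.125, either way. A call with a gripper value outside its range is refused whole. "fingers" is the finger opening in cm, from 0 to 8.81, set as the call begins (left out, the last holds). The fingers move at their own pace and stop on an object; "squeeze" is the grip in N (left out, the last holds). Time passes only in rows, so rows that do not move let the fingers close, or fill a call up. It gives the time, the measured TCP pose, the force and the opening at its end, in the units of the state.
- telemetry.observe(): the state, without advancing time (a new reading comes with each control period).
- camera(name): name is "scene" or "top"; returns a dict with "pixels" (384x512x3 uint8, red, green, blue), "depth" (384x512 float32, m along the optical axis (not along the pixel's ray), 0 where there is no reading), "mtx" (3x3 intrinsics, pixels), "xyz" and "rotation" of the camera in the world. Camera axes: x right, y down, z forward; pixel columns grow to the right and rows downward; lengths in m; the calibration is good to about 2 mm. A picture is of the moment at which its call begins.
- ticket.close_job(): hands the job in, once; it reports no verdict.
Trained networks look in a picture, given as the dict that the camera call returned (one of the last four; its "shot" number tells which), for a name from the list of things; names that differ only in an ending like _2 or _b are one class to them, and where a whole thing is asked for, a point or a joint stands for the part that bears it (a point fixed in the world has none). Each returns a list of dicts, best first, with "score" (0 to 1); they miss things now and then, are a little off and sometimes report something else, mostly with a low value. They report only what shows in the picture. A call takes as long as a camera call. They do not tell look-alikes from the thing itself.
- masks_of(picture, name): "pixels" (384x512 bool, what is visible of it) and "xy" ([column, row] in pixels, amid what is visible of it).
The state is a dict: "clock": time; "joint_positions": joint angles; "dq": joint speeds; "tau": joint torques, N m; "position": TCP position; "eef_rot": TCP orientation; "force": force on the tool from outside, world axes, zero at the start; "moment": the same for the moment, N m; "gripper_width": opening from 0.0 (shut) to 1.0 (fully open).
Only numpy, scipy, OpenCV 4.12 (cv2) and the standard library are available. Lean on these libraries where they do the work, as an engineer would, in place of code of your own. Each camera call takes 0.05 s, during which the arm holds its last target.

## Working session

There is one attempt and no reset: what is moved stays moved. The work goes in short steps, Python scripts to look and compute and a tool call to move; the robot and the scene stay as the last step left them, time stands still between calls to the robot, and variables do not carry over. Pictures are saved under pics/ and viewed, and the job is handed in when it is done.

Besides the shell and the picture viewer there is one more tool, called after "Call:" by a JSON object that holds its "method" and its "body". arm_command: Moves the arm, as the interface text tells. Its arguments: {"type":"object","properties":{"increments":{"type":"array"},"fingers":{"type":"number"},"squeeze":{"type":"number"}},"required":["increments"]}

```bash
mkdir -p pics
cat > h.py <<'E'
import numpy as np, cv2
from station import telemetry, camera, ticket, masks_of
def world(p,uv):
    u,v=uv; K=p["mtx"]; d=p["depth"][int(round(v)),int(round(u))]
    c=np.array([(u-K[0,2])/K[0,0],(v-K[1,2])/K[1,1],1])*d
    return np.array(p["rotation"])@c+np.array(p["xyz"])
def cloud(p):
    K=p["mtx"]; d=p["depth"]; v,u=np.mgrid[:384,:512]
    c=np.stack([(u-K[0,2])/K[0,0]*d,(v-K[1,2])/K[1,1]*d,d],-1)
    return c@np.array(p["rotation"]).T+np.array(p["xyz"])
def project(p,X):
    c=np.array(p["rotation"]).T@(np.array(X)-np.array(p["xyz"])); K=p["mtx"]
    return (K@c)[:2]/c[2]
def save(p,n,box=None,s=1):
    im=p["pixels"][...,::-1]
    if box: im=im[box[1]:box[3],box[0]:box[2]]
    cv2.imwrite("pics/"+n,cv2.resize(im,None,fx=s,fy=s,interpolation=cv2.INTER_CUBIC))
E
python3 - <<'E'
from h import *
import pickle
print(telemetry.observe())
for n in("scene","top"):
    p=camera(n); save(p,n+"0.png",s=1.5); pickle.dump(p,open(n+"0.pkl","wb"))
    print(n,p["xyz"],np.round(p["rotation"],3).tolist(),p["mtx"].tolist())
    C=cloud(p)
    for t in("stand","carton","big_egg","egg_b","egg_d","torch_tail","torch_lens","battery","vet_bottle","date_stamp","mug"):
        for m in masks_of(p,t)[:6]:
            P=C[m["pixels"]&(p["depth"]>0)]
            print(t,round(m["score"],2),np.round(m["xy"]),m["pixels"].sum(),"med",np.round(np.median(P,0),3),"hi",np.round(P[P[:,2]>=np.percentile(P[:,2],95)].mean(0),3) if len(P) else 0)
E
```

```text
{'clock': 0.0, 'joint_positions': array([ 1.04781164,  0.53720103, -0.00446515,  1.53881478,  0.00257981,
        1.06730506, -0.07120836]), 'dq': array([ 6.97285272e-04,  1.35775978e-04, -7.52009127e-05,  4.41791196e-05,
       -6.81078180e-04, -2.25410013e-03, -8.17631648e-04]), 'tau': array([-2.28208801e-04, -5.70995593e+01,  9.90867466e-01, -2.51607120e+01,
       -5.61564637e-02,  1.80364412e-02,  1.97029090e-04]), 'position': array([ 0.28643502, -0.58282174,  0.23783898]), 'eef_rot': array([-1.51552257,  1.56907372,  2.08293126]), 'force': array([-0.28335187, -0.47210979,  0.44017788]), 'moment': array([ 0.00047644,  0.00028868, -0.01219076]), 'gripper_width': 1.0050385724728168}
scene [-0.26388442 -0.59223176  0.75007503] [-2.098, 0.015, -0.961] [[407.290535807537, 0.0, 258.8918372348043], [0.0, 407.290535807537, 199.3443689559627], [0.0, 0.0, 1.0]]Traceback (most recent call last):
  File "<stdin>", line 7, in <module>
  File "h.py", line 10, in cloud
    return c@np.array(p["rotation"]).T+np.array(p["xyz"])
           ~~~~~~~~~~~~~~~~~~~~~~~~~~~^~~~~~~~~~~~~~~~~~~
ValueError: operands could not be broadcast together with shapes (384,512) (3,)
```

```bash
sed -i 's/np.array(p\["rotation"\])/rot(p)/' h.py
cat >> h.py <<'E'
from scipy.spatial.transform import Rotation as Ro
def rot(p): return Ro.from_euler("xyz",p["rotation"]).as_matrix()
E
python3 - <<'E'
from h import *
import pickle
for n in("scene","top"):
    p=camera(n); save(p,n+"0.png",s=1.5); pickle.dump(p,open(n+"0.pkl","wb"))
    print(n,p["xyz"],np.round(rot(p),3).tolist(),p["mtx"].tolist())
    C=cloud(p)
    for t in("stand","carton","big_egg","egg_b","torch_tail","torch_lens","battery","vet_bottle","date_stamp"):
        for m in masks_of(p,t)[:6]:
            P=C[m["pixels"]&(p["depth"]>0)]
            print(t,round(m["score"],2),np.round(m["xy"]),m["pixels"].sum(),"med",np.round(np.median(P,0),3),"hi",np.round(P[P[:,2]>=np.percentile(P[:,2],95)].mean(0),3) if len(P) else 0)
E
```

```text
scene [-0.26388442 -0.59223176  0.75007503] [[0.573, -0.419, 0.704], [-0.819, -0.278, 0.501], [-0.015, -0.864, -0.503]] [[407.290535807537, 0.0, 258.8918372348043], [0.0, 407.290535807537, 199.3443689559627], [0.0, 0.0, 1.0]]
stand 0.68 [204. 241.] 5698 med [0.437 0.094 0.04 ] hi [0.449 0.233 0.22 ]
stand 0.16 [253. 255.] 149 med [ 0.409 -0.085  0.092] hi [ 0.414 -0.078  0.1  ]
carton 0.92 [237. 254.] 1391 med [ 0.416 -0.036  0.073] hi [ 0.434 -0.034  0.089]
carton 0.4 [172. 184.] 713 med [0.444 0.23  0.182] hi [0.446 0.237 0.25 ]
big_egg 0.73 [229. 234.] 201 med [0.45  0.017 0.096] hi [0.458 0.025 0.109]
egg_b 0.79 [314. 286.] 252 med [ 0.453 -0.248  0.038] hi [ 0.462 -0.244  0.053]
egg_b 0.68 [263. 247.] 149 med [ 0.457 -0.081  0.089] hi [ 0.464 -0.075  0.098]
egg_b 0.62 [308. 309.] 285 med [ 0.378 -0.275  0.039] hi [ 0.386 -0.27   0.052]
egg_b 0.54 [245. 242.] 108 med [ 0.455 -0.03   0.089] hi [ 0.461 -0.028  0.096]
egg_b 0.49 [252. 256.] 159 med [ 0.407 -0.085  0.091] hi [ 0.414 -0.078  0.1  ]
torch_tail 0.69 [172. 182.] 778 med [0.447 0.23  0.181] hi [0.446 0.237 0.25 ]
torch_le
[... 952 characters left out ...]
] 1185 med [ 0.425 -0.017  0.077] hi [ 0.443 -0.025  0.089]
torch_tail 0.66 [163. 181.] 165 med [0.588 0.268 0.02 ] hi [0.586 0.268 0.025]
torch_tail 0.65 [158. 218.] 608 med [0.461 0.235 0.189] hi [0.449 0.24  0.252]
torch_lens 0.82 [155. 218.] 639 med [0.461 0.235 0.188] hi [0.448 0.24  0.252]
torch_lens 0.71 [191. 155.] 198 med [0.651 0.19  0.022] hi [0.65  0.188 0.026]
torch_lens 0.52 [366. 236.] 145 med [ 0.389 -0.354  0.023] hi [ 0.387 -0.352  0.029]
torch_lens 0.39 [240. 163.] 197 med [0.625 0.031 0.08 ] hi [0.625 0.026 0.091]
battery 0.71 [367. 235.] 127 med [ 0.389 -0.356  0.023] hi [ 0.387 -0.353  0.029]
vet_bottle 0.46 [239. 165.] 189 med [0.624 0.031 0.08 ] hi [0.625 0.026 0.091]
```

View pics/scene0.png

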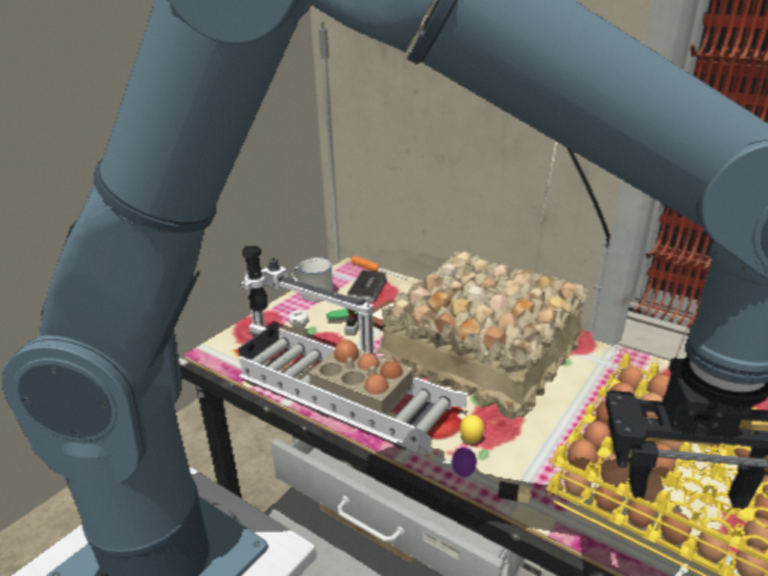

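```bash
ls pics
```

```text
scene0.png
top0.png
```

View pics/top0.png

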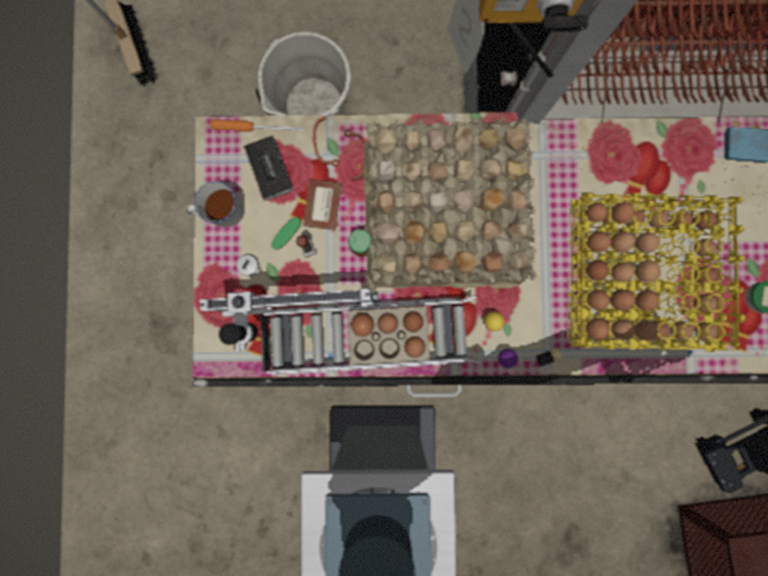

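Run:
```python
from h import *
import pickle
p=pickle.load(open("scene0.pkl","rb")); save(p,"sc_crop.png",(150,150,300,300),5)
C=cloud(p)
p=pickle.load(open("top0.pkl","rb")); save(p,"top_crop.png",(130,170,330,270),4)
D=cloud(p)
# side plates tops z 0.054, fit
for nm,c in(("scene",C),("top",D)):
    m=(abs(c[...,2]-.054)<.004)&(c[...,0]>.34)&(c[...,0]<.56)&(c[...,1]>-.3)&(c[...,1]<.3)
    P=c[m]; print(nm,len(P))
    for b in np.arange(-.25,.25,.03):
        q=P[(P[:,1]>b)&(P[:,1]<b+.03)]; print(round(b,2),np.round(np.sort(q[:,0])[::max(1,len(q)//12)],3))
```

```text
scene 908
-0.25 [0.454 0.457 0.459 0.461 0.464 0.467 0.469 0.53  0.533 0.535 0.536 0.538
 0.539 0.54 ]
-0.22 [0.379 0.381 0.383 0.384 0.506 0.511 0.513 0.534 0.536 0.538 0.539 0.544]
-0.19 [0.383 0.384 0.386 0.387 0.388 0.502 0.504 0.506 0.507 0.531 0.535 0.537
 0.537 0.539 0.545]
-0.16 [0.382 0.383 0.384 0.384 0.386 0.387 0.501 0.502 0.503 0.504 0.534 0.536
 0.537 0.54  0.543]
-0.13 [0.379 0.383 0.386 0.395 0.414 0.432 0.447 0.466 0.488 0.5   0.503 0.537
 0.54 ]
-0.1 [0.378 0.38  0.381 0.382 0.383 0.385 0.386 0.387 0.388 0.388 0.389 0.537
 0.54 ]
-0.07 [0.376 0.378 0.378 0.379 0.38  0.38  0.38  0.381 0.385 0.386 0.386 0.386
 0.387 0.388 0.388 0.538]
-0.04 [0.376 0.377 0.379 0.383 0.383 0.384 0.385 0.423 0.427 0.43  0.432 0.535
 0.537 0.539]
-0.01 [0.373 0.376 0.377 0.38  0.382 0.383 0.383 0.412 0.419 0.521 0.533 0.535
 0.54  0.549]
0.02 [0.372 0.373 0.374 0.375 0.38  0.381 0.382 0.412 0.419 0.423 0.425 0.427]
0.05 [0.371 0.371 0.372 0.373 0.373 0.373 0.373 0.373 0.374 0.374 0.375 0.375
 0.376]
0.08 [0.368 0.369 0.37  0.371 0.371 0.372 0.372 0.373 0.376 0.488 0.488 0.488
 0.49  0.49 
[... 1284 characters left out ...]
  0.419 0.428 0.428 0.494
 0.494 0.494 0.497 0.506]
0.05 [0.374 0.374 0.374 0.374 0.374 0.377 0.377 0.377 0.377 0.492 0.492 0.492
 0.494 0.495 0.495 0.495]
0.08 [0.371 0.372 0.374 0.374 0.374 0.374 0.374 0.374 0.375 0.492 0.492 0.492
 0.492 0.492 0.492 0.492 0.492 0.492 0.492]
0.11 [0.371 0.371 0.371 0.372 0.372 0.374 0.489 0.489 0.489 0.489 0.489 0.492
 0.492]
0.14 [0.369 0.369 0.369 0.372 0.372 0.372 0.372 0.372 0.486 0.486 0.489 0.489
 0.489 0.489]
0.17 [0.369 0.369 0.369 0.369 0.369 0.369 0.369 0.369 0.369 0.369 0.372 0.487
 0.487 0.487 0.487 0.487 0.487 0.487 0.487 0.49  0.49 ]
0.2 [0.366 0.366 0.366 0.369 0.372 0.397 0.412 0.42  0.457 0.469 0.478 0.484
 0.484 0.487 0.487 0.487]
0.23 []
```

View pics/sc_crop.png

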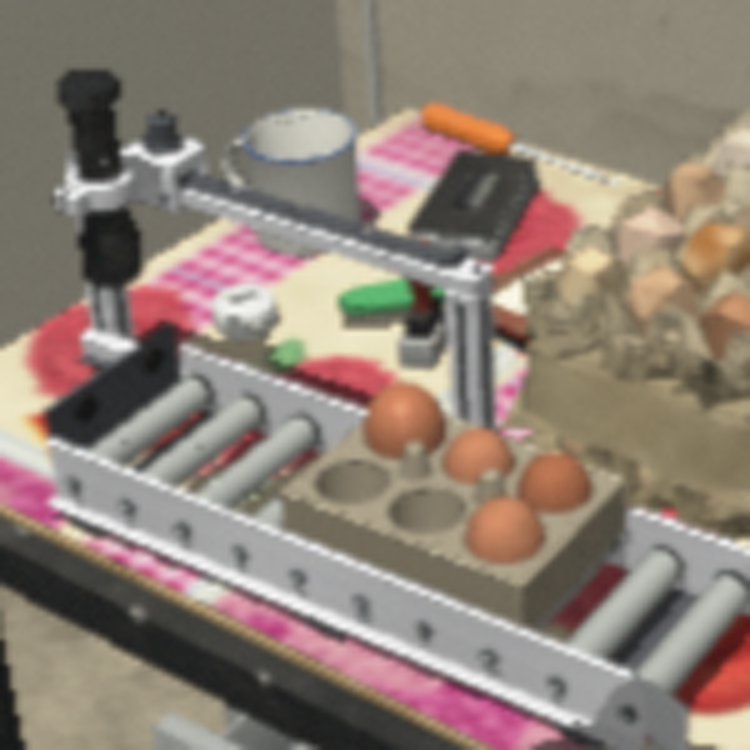

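View pics/top_crop.png

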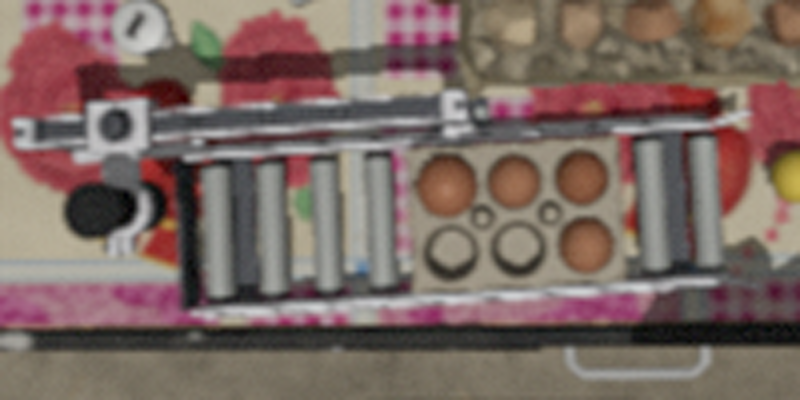

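Run:
```python
from h import *
import pickle
for n in("scene","top"):
    p=pickle.load(open(n+"0.pkl","rb")); c=cloud(p)
    yb=lambda lo,hi,x0,x1,y0,y1:c[(c[...,2]>lo)&(c[...,2]<hi)&(c[...,0]>x0)&(c[...,0]<x1)&(c[...,1]>y0)&(c[...,1]<y1)]
    f=[];
    for off,(a,b) in {0:(.36,.392),1:(.48,.508)}.items():
        P=yb(.050,.058,a,b,-.2,.2); k=np.polyfit(P[:,1],P[:,0],1)
        r=P[:,0]-np.polyval(k,P[:,1]); P=P[abs(r)<.004]; print(n,off,len(P),np.polyfit(P[:,1],P[:,0],1))
    P=yb(.24,.27,.40,.50,.18,.30); print("tail",len(P),P.min(0),P.max(0),P.mean(0),np.median(P,0))
    P=yb(.155,.175,.42,.56,-.2,.35); print("rail",len(P),P[:,1].min(),P[:,1].max())
    # carton end/heights
    for z0,z1 in((.041,.07),(.07,.082)):
        P=yb(z0,z1,.40,.48,-.16,-.05); print("right end",z0,len(P),np.percentile(P[:,1],[0,5,25,50]) if len(P) else'')
    # buffer black box / stand left end
    P=yb(.045,.08,.37,.5,.15,.3); 
    print("left", [ (round(b,3),((P[:,1]>b)&(P[:,1]<b+.01)).sum(), round(float(np.percentile(P[(P[:,1]>b)&(P[:,1]<b+.01),2],90)),3) if ((P[:,1]>b)&(P[:,1]<b+.01)).any() else 0) for b in np.arange(.15,.27,.01)])
```

```text
scene 0 240 [-0.05644088  0.37758646]
scene 1 94 [-0.05367251  0.49450153]
tail 86 [0.43004015 0.21970579 0.24033812] [0.46569853 0.25285108 0.25129814] [0.4443094  0.23324158 0.24718666] [0.44289662 0.23301678 0.24829523]
rail 507 -0.12035238784508306 0.3185966522440018
right end 0.041 145 [-0.13579162 -0.13167939 -0.10625713 -0.10440072]
right end 0.07 176 [-0.10675256 -0.10558974 -0.10243379 -0.09663558]
left [(np.float64(0.15), np.int64(9), 0.054), (np.float64(0.16), np.int64(7), 0.055), (np.float64(0.17), np.int64(8), 0.053), (np.float64(0.18), np.int64(4), 0.054), (np.float64(0.19), np.int64(7), 0.052), (np.float64(0.2), np.int64(7), 0.053), (np.float64(0.21), np.int64(36), 0.068), (np.float64(0.22), np.int64(189), 0.071), (np.float64(0.23), np.int64(1), 0.06), (np.float64(0.24), np.int64(0), 0), (np.float64(0.25), np.int64(0), 0), (np.float64(0.26), np.int64(0), 0), (np.float64(0.27), np.int64(0), 0)]
top 0 178 [-0.05165387  0.37874591]
top 1 160 [-0.05289737  0.49675924]
tail 182 [0.43378834 0.22221125 0.24004765] [0.46856949 0.2587396  0.25294661] [0.45017908 0.23901533 0.24918948] [0.45110188 0.23934271 0.24954232]
rail 732 -0.1462869477601207 0.319472979633551
right end 0.041 36 [-0.13617276 -0.13598121 -0.13080815 -0.12743954]
right end 0.07 196 [-0.10338456 -0.10275178 -0.0974635  -0.08881281]
left [(np.float64(0.15), np.int64(8), 0.054), (np.float64(0.16), np.int64(11), 0.056), (np.float64(0.17), np.int64(9), 0.055), (np.float64(0.18), np.int64(3), 0.053), (np.float64(0.19), np.int64(3), 0.052), (np.float64(0.2), np.int64(5), 0.054), (np.float64(0.21), np.int64(17), 0.068), (np.float64(0.22), np.int64(124), 0.073), (np.float64(0.23), np.int64(13), 0.072), (np.float64(0.24), np.int64(0), 0), (np.float64(0.25), np.int64(0), 0), (np.float64(0.26), np.int64(0), 0), (np.float64(0.27), np.int64(0), 0)]
```

```bash
cat >> h.py <<'E'
TH=0.053
def goal_R(th=TH,flip=1):
    # tool x down, tool y along +-stand y
    x=np.array([0,0,-1.]); y=flip*np.array([-np.sin(th),np.cos(th),0]); return np.stack([x,y,np.cross(x,y)],1)
def cur():
    s=telemetry.observe(); return s,Ro.from_euler("xyz",s["eef_rot"]).as_matrix()
def plan(target,th=TH,flip=1):
    s,R=cur(); G=goal_R(th,flip)
    print("pos",np.round(s["position"],4),"F",np.round(s["force"],2),"gw",round(s["gripper_width"],3),"t",round(s["clock"],2))
    print("rotvec(tool)",np.round(Ro.from_matrix(R.T@G).as_rotvec(),4))
    d=np.array(target)-s["position"]
    print("shift cm cur axes",np.round(100*R.T@d,2)," goal axes",np.round(100*G.T@d,2))
E
python3 - <<'E'
from h import *
import pickle
s,R=cur(); print(np.round(R,3))
for f in(1,-1): plan((.4445,-.15,.18),flip=f)
# origin estimate
p=pickle.load(open("top0.pkl","rb")); c=cloud(p)
m=(c[...,2]>.045)&(c[...,2]<.08)&(c[...,0]>.39)&(c[...,0]<.47)&(c[...,1]>.15)&(c[...,1]<.25)
vs=np.argwhere(m); print(len(vs)); 
for r in np.unique(vs[:,0])[::3]:
    print(r,[(int(u),np.round(c[r,u],3).tolist()) for u in vs[vs[:,0]==r][:,1]])
P=c[(c[...,2]>.05)&(c[...,2]<.058)&(c[...,1]<-.12)&(c[...,1]>-.24)&(c[...,0]<.40)&(c[...,0]>.37)]; print("right end plate",np.sort(P[:,1])[:8])
P=c[(c[...,2]>.175)&(c[...,2]<.21)&(c[...,1]>.15)]; print("clamp",P.min(0),P.max(0))
P=c[(c[...,2]>.16)&(c[...,2]<.18)&(c[...,1]<0.05)&(c[...,1]>-.2)&(c[...,0]<.56)]; print("rail r end",np.round(P[np.argsort(P[:,1])][:40:4],3))
E
```

```text
[[ 0.     0.441 -0.897]
 [-0.    -0.897 -0.441]
 [-1.     0.     0.   ]]
pos [ 0.2867 -0.5833  0.2387] F [ 0.62  0.75 -0.19] gw 1.001 t 1.05
rotvec(tool) [-2.7377  0.      0.    ]
shift cm cur axes [  5.87 -31.93 -33.28]  goal axes [ 5.87 42.44 18.05]
pos [ 0.2867 -0.5833  0.2387] F [ 0.62  0.75 -0.19] gw 1.001 t 1.05
rotvec(tool) [ 0.4039  0.     -0.    ]
shift cm cur axes [  5.87 -31.93 -33.28]  goal axes [  5.87 -42.44 -18.05]
108
214 [(173, [0.469, 0.23, 0.072]), (174, [0.469, 0.229, 0.064]), (175, [0.469, 0.229, 0.052])]
217 [(173, [0.46, 0.23, 0.072]), (174, [0.46, 0.228, 0.069]), (175, [0.46, 0.225, 0.069]), (176, [0.46, 0.222, 0.067]), (177, [0.46, 0.222, 0.056])]
220 [(173, [0.451, 0.23, 0.07]), (174, [0.451, 0.228, 0.069]), (175, [0.451, 0.225, 0.068]), (176, [0.451, 0.222, 0.068]), (177, [0.451, 0.221, 0.058]), (183, [0.45, 0.206, 0.046])]
223 [(173, [0.442, 0.23, 0.072]), (174, [0.442, 0.227, 0.071]), (175, [0.442, 0.226, 0.063]), (176, [0.441, 0.227, 0.047])]
226 [(174, [0.433, 0.227, 0.073]), (175, [0.433, 0.227, 0.06]), (176, [0.432, 0.227, 0.048])]
229 [(174, [0.425, 
[... 160 characters left out ...]
, 0.051])]
235 [(174, [0.407, 0.227, 0.071]), (175, [0.407, 0.224, 0.07]), (176, [0.405, 0.225, 0.054])]
238 [(174, [0.398, 0.227, 0.073]), (175, [0.398, 0.224, 0.07]), (176, [0.397, 0.222, 0.067]), (177, [0.398, 0.218, 0.07]), (178, [0.397, 0.218, 0.057])]
right end plate [-0.21016254 -0.20657206 -0.20650005 -0.20393283 -0.20089503 -0.19779261
 -0.19766461 -0.19450113]
clamp [0.41989879 0.21971801 0.17521877] [0.52155317 0.29983417 0.20917586]
rail r end [[ 0.024 -0.062  0.161]
 [ 0.032 -0.059  0.173]
 [ 0.035 -0.057  0.174]
 [ 0.043 -0.052  0.168]
 [ 0.047 -0.049  0.177]
 [ 0.051 -0.044  0.165]
 [ 0.053 -0.041  0.169]
 [ 0.055 -0.038  0.168]
 [ 0.057 -0.036  0.17 ]
 [ 0.06  -0.033  0.178]]
```

Call:
{"method": "arm_command", "body": {"increments": [{"xyz":[0,0,0],"delta_rot":[0.1,0,0]},{"xyz":[0,0,0],"delta_rot":[0.1,0,0]},{"xyz":[0,0,0],"delta_rot":[0.1,0,0]},{"xyz":[0,0,0],"delta_rot":[0.104,0,0]},{"xyz":[0,-2,-0.8],"delta_rot":[0,0,0]},{"xyz":[0,-3,-1.3],"delta_rot":[0,0,0]},{"xyz":[0,-3,-1.3],"delta_rot":[0,0,0]},{"xyz":[0,-3,-1.3],"delta_rot":[0,0,0]}], "fingers": 0, "squeeze": 20}}

```text
clock: 1.72
position: [0.3281, -0.4698, 0.2387]
eef_rot: [2.153, 1.571, -0.937]
force: [0.4, 0.5, 1.0]
gripper_width: 0.421
```

Call:
{"method": "arm_command", "body": {"increments": [{"xyz":[0,-3,-1.3],"delta_rot":[0,0,0]},{"xyz":[0,-3,-1.3],"delta_rot":[0,0,0]},{"xyz":[0,-3,-1.3],"delta_rot":[0,0,0]},{"xyz":[0,-3,-1.3],"delta_rot":[0,0,0]},{"xyz":[0,-3,-1.3],"delta_rot":[0,0,0]},{"xyz":[0,-3,-1.3],"delta_rot":[0,0,0]},{"xyz":[0,-3,-1.3],"delta_rot":[0,0,0]},{"xyz":[0,0,0],"delta_rot":[0,0,0]}]}}

```text
clock: 2.38
position: [0.4103, -0.2501, 0.2389]
eef_rot: [-2.098, 1.568, 1.105]
force: [-0.2, 0.8, 0.3]
gripper_width: 0.003
```

Run:
```python
from h import *
plan((.4445,-.15,.058),flip=-1)
p=camera("scene"); save(p,"s1.png",s=1.5)
```

```text
pos [ 0.4103 -0.2501  0.2389] F [-0.19  0.77  0.28] gw 0.003 t 2.38
rotvec(tool) [ 0.0085 -0.0015  0.0025]
shift cm cur axes [18.12 -9.74 -4.  ]  goal axes [18.09 -9.82 -3.95]
```

View pics/s1.png

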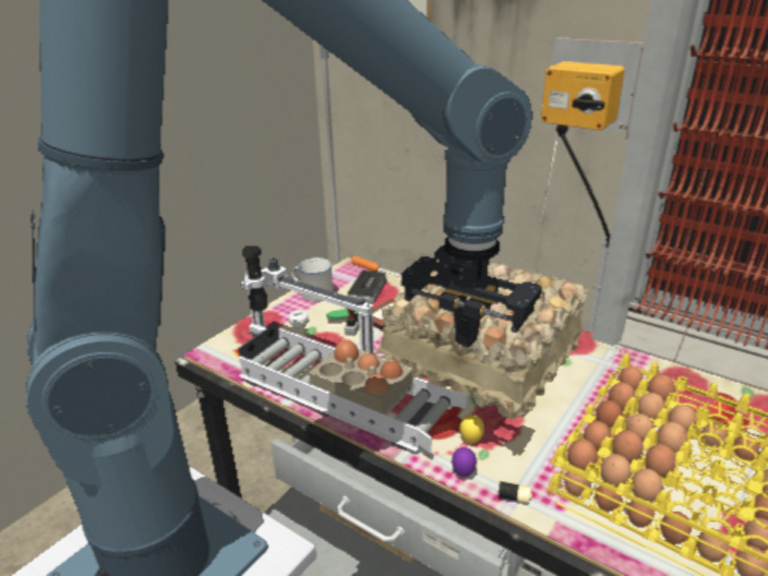

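Run:
```python
from h import *
import pickle
c=cloud(pickle.load(open("top0.pkl","rb")))
for z in(.06,.1,.13):
    P=c[(c[...,2]>z)&(c[...,1]<.06)&(c[...,1]>-.28)&(c[...,0]>.505)&(c[...,0]<.8)]; print(z,len(P),np.percentile(P[:,0],[0,1,5]),P[:,2].max())
```

```text
0.06 10125 [0.50635653 0.5198861  0.54590931] 0.17389350787443136
0.1 9595 [0.50635653 0.51896081 0.54927591] 0.17389350787443136
0.13 9135 [0.50635653 0.51968578 0.55114723] 0.17389350787443136
```

Call:
{"method": "arm_command", "body": {"increments": [{"xyz":[0,-2.5,-1.0],"delta_rot":[0.004,0,0]},{"xyz":[0,-2.5,-1.0],"delta_rot":[0.004,0,0]},{"xyz":[0,-2.5,-1.0],"delta_rot":[0,0,0]},{"xyz":[0,-2.3,-0.9],"delta_rot":[0,0,0]},{"xyz":[2,0,0],"delta_rot":[0,0,0]},{"xyz":[3,0,0],"delta_rot":[0,0,0]},{"xyz":[3,0,0],"delta_rot":[0,0,0]},{"xyz":[0,0,0],"delta_rot":[0,0,0]}]}}

```text
clock: 3.1
position: [0.4384, -0.157, 0.1546]
eef_rot: [-0.248, 1.563, 2.937]
force: [-1.2, 0.4, -0.8]
gripper_width: 0.006
```

Run:
```python
from h import *
plan((.4445,-.15,.058),flip=-1)
p=camera("scene"); save(p,"s2.png",(150,120,350,300),4)
```

```text
pos [ 0.4384 -0.157   0.1546] F [-1.21  0.39 -0.77] gw 0.006 t 3.1
rotvec(tool) [-0.0093  0.0078  0.002 ]
shift cm cur axes [ 9.66 -0.65 -0.71]  goal axes [ 9.66 -0.67 -0.65]
```

View pics/s2.png

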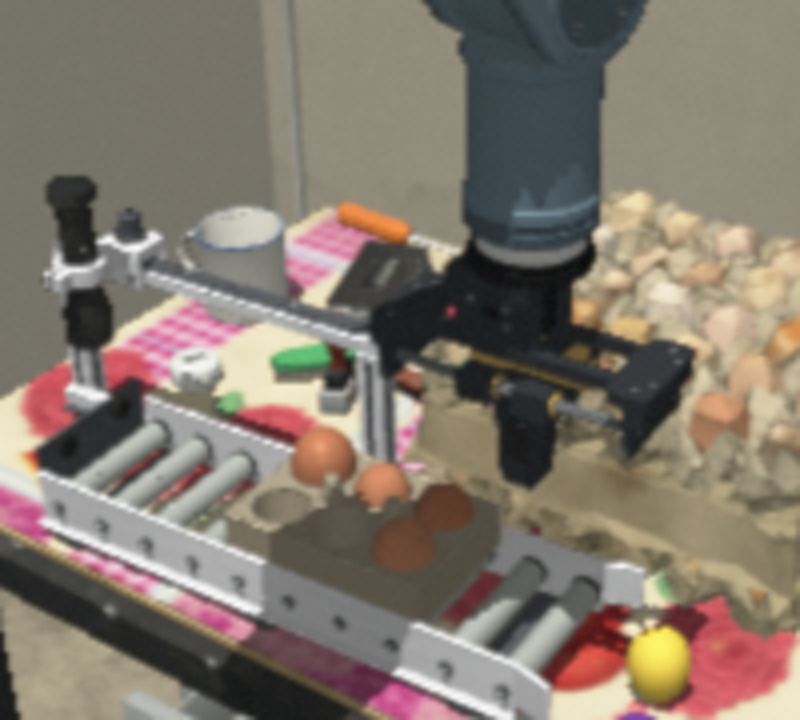

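Call:
{"method": "arm_command", "body": {"increments": [{"xyz":[0,-0.6,-0.7],"delta_rot":[-0.009,0.008,0.002]},{"xyz":[2,0,0],"delta_rot":[0,0,0]},{"xyz":[2.5,0,0],"delta_rot":[0,0,0]},{"xyz":[2.5,0,0],"delta_rot":[0,0,0]},{"xyz":[1.5,0,0],"delta_rot":[0,0,0]},{"xyz":[1.1,0,0],"delta_rot":[0,0,0]},{"xyz":[0,0,0],"delta_rot":[0,0,0]},{"xyz":[0,0,0],"delta_rot":[0,0,0]}]}}

```text
clock: 3.82
position: [0.4505, -0.1508, 0.0637]
eef_rot: [2.878, 1.561, -0.21]
force: [0.2, -0.5, 0.7]
gripper_width: 0.001
```

Run:
```python
from h import *
plan((.445,-.12,.058),flip=-1)
p=camera("scene"); save(p,"s3.png",(150,120,350,300),4)
```

```text
pos [ 0.4505 -0.1508  0.0637] F [ 0.2  -0.54  0.72] gw 0.001 t 3.82
rotvec(tool) [ 0.0009 -0.0096 -0.0026]
shift cm cur axes [ 0.56 -3.11  0.39]  goal axes [ 0.57 -3.11  0.39]
```

View pics/s3.png

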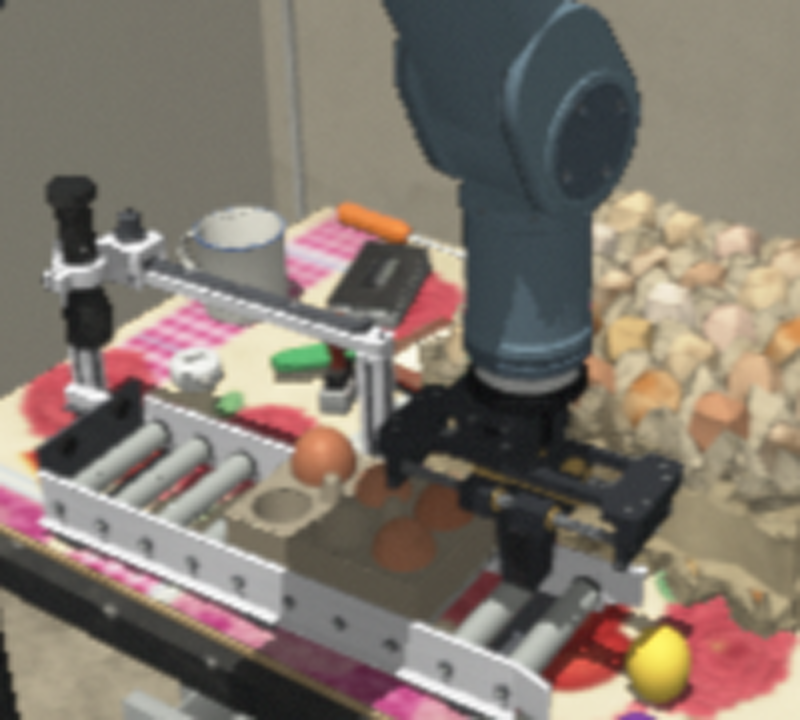

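Call:
{"method": "arm_command", "body": {"increments": [{"xyz":[0.3,-0.5,0.3],"delta_rot":[0,-0.009,-0.002]},{"xyz":[0.3,-0.8,0.2],"delta_rot":[0,0,0]},{"xyz":[0,-0.5,0],"delta_rot":[0,0,0]},{"xyz":[0,-0.3,0],"delta_rot":[0,0,0]},{"xyz":[0,-0.2,0],"delta_rot":[0,0,0]},{"xyz":[0,-0.2,0],"delta_rot":[0,0,0]},{"xyz":[0,-0.2,0],"delta_rot":[0,0,0]},{"xyz":[0,-0.2,0],"delta_rot":[0,0,0]}]}}

```text
clock: 4.53
position: [0.4429, -0.1219, 0.0567]
eef_rot: [0.194, 1.57, -2.894]
force: [0.2, 0.2, -0.5]
gripper_width: 0.005
```

Run:
```python
from h import *
plan((.445,-.12,.058),flip=-1)
p=camera("scene"); save(p,"s4.png",(180,180,330,300),5)
```

```text
pos [ 0.4429 -0.1219  0.0567] F [ 0.23  0.18 -0.46] gw 0.005 t 4.53
rotvec(tool) [ 0.0006  0.0009 -0.0002]
shift cm cur axes [-0.13 -0.18 -0.22]  goal axes [-0.13 -0.18 -0.22]
```

View pics/s4.png

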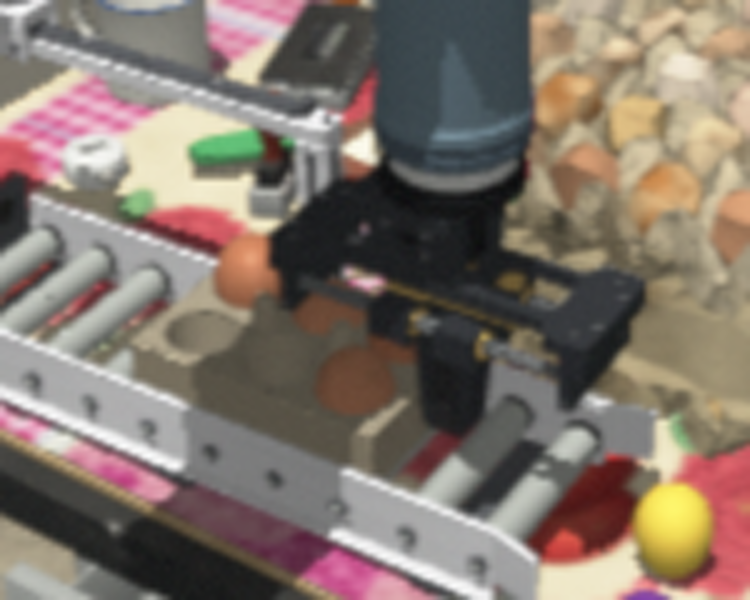

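Call:
{"method": "arm_command", "body": {"increments": [{"xyz":[-0.3,-0.15,0],"delta_rot":[0,0,0]},{"xyz":[0,-0.2,0],"delta_rot":[0,0,0]},{"xyz":[0,-0.3,0],"delta_rot":[0,0,0]},{"xyz":[0,-0.4,0],"delta_rot":[0,0,0]},{"xyz":[0,-0.5,0],"delta_rot":[0,0,0]},{"xyz":[0,-0.6,0],"delta_rot":[0,0,0]},{"xyz":[0,-0.6,0],"delta_rot":[0,0,0]},{"xyz":[0,-0.6,0],"delta_rot":[0,0,0]}]}}

```text
clock: 5.25
position: [0.4411, -0.0876, 0.0597]
eef_rot: [-0.071, 1.57, 3.125]
force: [0.3, -1.6, 0.6]
gripper_width: 0.006
```

Call:
{"method": "arm_command", "body": {"increments": [{"xyz":[0,-0.6,0],"delta_rot":[0,0,0]},{"xyz":[0,-0.6,0],"delta_rot":[0,0,0]},{"xyz":[0,-0.6,0],"delta_rot":[0,0,0]},{"xyz":[0,-0.6,0],"delta_rot":[0,0,0]},{"xyz":[0,-0.6,0],"delta_rot":[0,0,0]},{"xyz":[0,-0.6,0],"delta_rot":[0,0,0]},{"xyz":[0,-0.6,0],"delta_rot":[0,0,0]},{"xyz":[0,-0.6,0],"delta_rot":[0,0,0]}]}}

```text
clock: 5.92
position: [0.4384, -0.04, 0.0597]
eef_rot: [0.049, 1.57, -3.038]
force: [-0.1, -0.6, 0.2]
gripper_width: 0.007
```

Run:
```python
from h import *
plan((.434,.044,.060),flip=-1)
p=camera("scene"); save(p,"s5.png",(150,150,300,270),5)
```

```text
pos [ 0.4384 -0.04    0.0597] F [-0.14 -0.58  0.18] gw 0.007 t 5.92
rotvec(tool) [ 0.0008  0.0011 -0.0001]
shift cm cur axes [-0.03 -8.41 -0.02]  goal axes [-0.03 -8.41 -0.01]
```

View pics/s5.png

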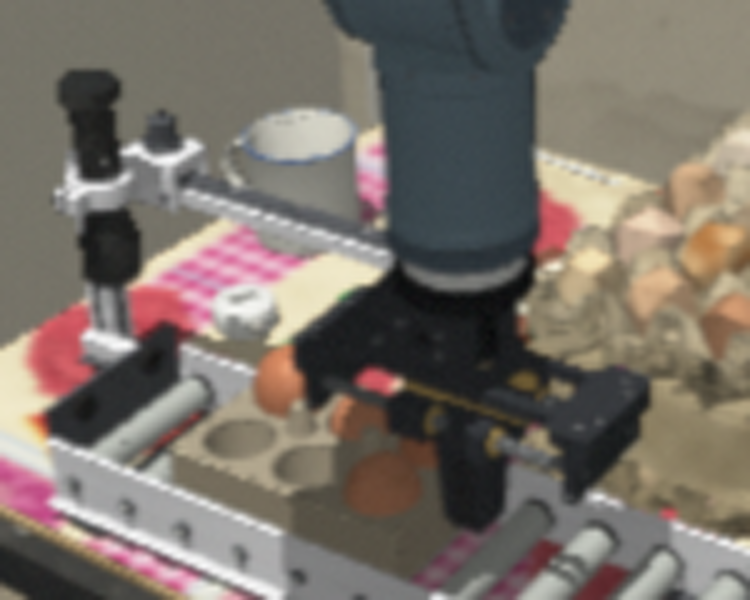

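Call:
{"method": "arm_command", "body": {"increments": [{"xyz":[0,-0.6,0],"delta_rot":[0,0,0]},{"xyz":[0,-0.6,0],"delta_rot":[0,0,0]},{"xyz":[0,-0.6,0],"delta_rot":[0,0,0]},{"xyz":[0,-0.6,0],"delta_rot":[0,0,0]},{"xyz":[0,-0.6,0],"delta_rot":[0,0,0]},{"xyz":[0,-0.6,0],"delta_rot":[0,0,0]},{"xyz":[0,-0.6,0],"delta_rot":[0,0,0]},{"xyz":[0,-0.6,0],"delta_rot":[0,0,0]}]}}

```text
clock: 6.63
position: [0.4357, 0.008, 0.0596]
eef_rot: [0.053, 1.569, -3.035]
force: [-0.6, -0.4, 0.4]
gripper_width: 0.001
```

Call:
{"method": "arm_command", "body": {"increments": [{"xyz":[0,-0.55,0],"delta_rot":[0,0,0]},{"xyz":[0,-0.5,0],"delta_rot":[0,0,0]},{"xyz":[0,-0.45,0],"delta_rot":[0,0,0]},{"xyz":[0,-0.4,0],"delta_rot":[0,0,0]},{"xyz":[0,-0.3,0],"delta_rot":[0,0,0]},{"xyz":[0,-0.25,0],"delta_rot":[0,0,0]},{"xyz":[0,-0.2,0],"delta_rot":[0,0,0]},{"xyz":[0,-0.2,0],"delta_rot":[0,0,0]}]}}

```text
clock: 7.3
position: [0.4344, 0.0359, 0.0597]
eef_rot: [0.081, 1.57, -3.007]
force: [0.8, -0.1, 0.0]
gripper_width: 0.006
```

Run:
```python
from h import *
plan((.434,.044,.060),flip=-1)
p=camera("scene"); save(p,"s6.png",(150,150,300,270),5)
```

```text
pos [0.4344 0.0359 0.0597] F [ 0.77 -0.11  0.02] gw 0.006 t 7.3
rotvec(tool) [ 0.0006  0.0009 -0.0001]
shift cm cur axes [-0.03 -0.81 -0.  ]  goal axes [-0.03 -0.81 -0.  ]
```

View pics/s6.png

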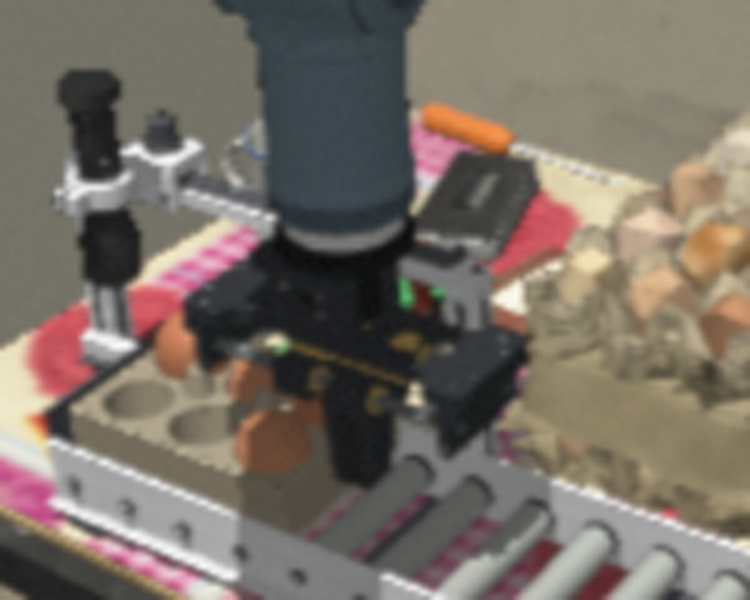

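Call:
{"method": "arm_command", "body": {"increments": [{"xyz":[0,-0.15,0],"delta_rot":[0,0,0]},{"xyz":[0,-0.1,0],"delta_rot":[0,0,0]},{"xyz":[0,-0.1,0],"delta_rot":[0,0,0]},{"xyz":[0,-0.1,0],"delta_rot":[0,0,0]},{"xyz":[0,-0.1,0],"delta_rot":[0,0,0]},{"xyz":[0,-0.05,0],"delta_rot":[0,0,0]},{"xyz":[0,0,0],"delta_rot":[0,0,0]},{"xyz":[0,0,0],"delta_rot":[0,0,0]}]}}

```text
clock: 8.02
position: [0.434, 0.0419, 0.0597]
eef_rot: [0.017, 1.57, -3.07]
force: [-0.6, 0.6, 0.3]
gripper_width: 0.004
```

Run:
```python
from h import *
for i in range(3):
    p=camera("top"); s=telemetry.observe(); print(s["position"],np.round(s["force"],2))
save(p,"t6.png",(130,170,330,270),4)
```

```text
[0.43397448 0.04185594 0.0596627 ] [0.32 0.26 0.09]
[0.43397532 0.04182871 0.05965404] [ 0.36 -0.31 -0.79]
[0.43398635 0.04182141 0.05965832] [0.73 0.75 0.82]
```

View pics/t6.png

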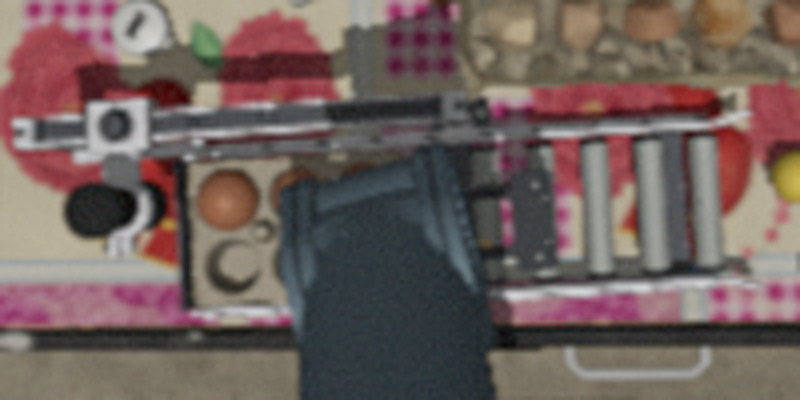

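Call:
{"method": "arm_command", "body": {"increments": [{"xyz":[0,-0.1,0],"delta_rot":[0,0,0]},{"xyz":[0,-0.1,0],"delta_rot":[0,0,0]},{"xyz":[0,-0.05,0],"delta_rot":[0,0,0]},{"xyz":[0,-0.05,0],"delta_rot":[0,0,0]},{"xyz":[0,0,0],"delta_rot":[0,0,0]},{"xyz":[0,0,0],"delta_rot":[0,0,0]},{"xyz":[0,0,0],"delta_rot":[0,0,0]},{"xyz":[0,0,0],"delta_rot":[0,0,0]}]}}

```text
clock: 8.83
position: [0.4339, 0.0449, 0.0597]
eef_rot: [0.026, 1.57, -3.062]
force: [0.1, 0.6, 0.4]
gripper_width: 0.004
```

Call:
{"method": "arm_command", "body": {"increments": [{"xyz":[0,-0.1,0],"delta_rot":[0,0,0]},{"xyz":[0,-0.1,0],"delta_rot":[0,0,0]},{"xyz":[0,-0.05,0],"delta_rot":[0,0,0]},{"xyz":[0,0,0],"delta_rot":[0,0,0]},{"xyz":[0,0,0],"delta_rot":[0,0,0]},{"xyz":[0,0,0],"delta_rot":[0,0,0]},{"xyz":[0,0,0],"delta_rot":[0,0,0]},{"xyz":[0,0,0],"delta_rot":[0,0,0]}]}}

```text
clock: 9.5
position: [0.4338, 0.0454, 0.0597]
eef_rot: [0.988, 1.568, -2.102]
force: [0.3, -7.3, 0.9]
gripper_width: 0.003
```

Call:
{"method": "arm_command", "body": {"increments": [{"xyz":[0,0.05,0],"delta_rot":[0,0,0]},{"xyz":[0,0.05,0],"delta_rot":[0,0,0]},{"xyz":[0,0.03,0],"delta_rot":[0,0,0]},{"xyz":[0,0.03,0],"delta_rot":[0,0,0]},{"xyz":[0,0.03,0],"delta_rot":[0,0,0]},{"xyz":[0,0.03,0],"delta_rot":[0,0,0]},{"xyz":[0,0,0],"delta_rot":[0,0,0]},{"xyz":[0,0,0],"delta_rot":[0,0,0]}]}}

```text
clock: 10.17
position: [0.4338, 0.0454, 0.0597]
eef_rot: [-0.141, 1.57, 3.055]
force: [0.5, -2.7, 0.4]
gripper_width: 0.002
```

Call:
{"method": "arm_command", "body": {"increments": [{"xyz":[0,0.2,0],"delta_rot":[0,0,0]},{"xyz":[0,0.3,0],"delta_rot":[0,0,0]},{"xyz":[0,0.5,0],"delta_rot":[0,0,0]},{"xyz":[0,1,0],"delta_rot":[0,0,0]},{"xyz":[0,1,0],"delta_rot":[0,0,0]},{"xyz":[-2,1,0],"delta_rot":[0,0,0]},{"xyz":[-3,0,0],"delta_rot":[0,0,0]},{"xyz":[-3,0,0],"delta_rot":[0,0,0]}]}}

```text
clock: 10.83
position: [0.435, 0.0033, 0.1401]
eef_rot: [0.103, 1.567, -2.987]
force: [0.8, -0.0, -0.4]
gripper_width: 0.004
```

Call:
{"method": "arm_command", "body": {"increments": [{"xyz":[-4,0,0],"delta_rot":[0,0,0]},{"xyz":[-4,0,0],"delta_rot":[0,0,0]},{"xyz":[-4,0,0],"delta_rot":[0,0,0]},{"xyz":[-4,0,0],"delta_rot":[0,0,0]},{"xyz":[-2,0,0],"delta_rot":[0,0,0]},{"xyz":[0,0,0],"delta_rot":[0,0,0]},{"xyz":[0,0,0],"delta_rot":[0,0,0]},{"xyz":[0,0,0],"delta_rot":[0,0,0]}], "fingers": 8.8}}

```text
clock: 11.5
position: [0.4354, 0.0045, 0.3184]
eef_rot: [0.069, 1.568, -3.02]
force: [0.2, 1.5, -0.5]
gripper_width: 0.586
```

Run:
```python
from h import *
plan((.446,.239,.30),flip=-1)
for n in("scene","top"):
    p=camera(n); save(p,n[0]+"7.png",(140,150,300,270),5); c=cloud(p)
    yb=lambda lo,hi,x0,x1,y0,y1:c[(c[...,2]>lo)&(c[...,2]<hi)&(c[...,0]>x0)&(c[...,0]<x1)&(c[...,1]>y0)&(c[...,1]<y1)]
    for z0,z1 in((.05,.07),(.07,.082)):
        P=yb(z0,z1,.39,.48,.03,.12); print(n,"right end",z0,len(P),np.percentile(P[:,1],[0,5,25,50]) if len(P) else'')
    P=yb(.24,.27,.40,.50,.18,.30); print("tail",len(P),P.min(0),P.max(0),P.mean(0))
    for t in("big_egg","egg_b"):
      for m in masks_of(p,t)[:6]:
        P=c[m["pixels"]&(p["depth"]>0)]; print(t,round(m["score"],2),np.round(m["xy"]),np.round(P[P[:,2]>=np.percentile(P[:,2],90)].mean(0),3))
```

```text
pos [0.4354 0.0045 0.3184] F [ 0.17  1.51 -0.46] gw 0.586 t 11.5
rotvec(tool) [-0.      0.0031 -0.0002]
shift cm cur axes [  1.83 -23.36  -2.31]  goal axes [  1.84 -23.36  -2.3 ]
scene right end 0.05 118 [0.05675807 0.05820806 0.05966232 0.06068118]
scene right end 0.07 192 [0.05651047 0.05909381 0.06272374 0.06855208]
tail 86 [0.42756126 0.22045159 0.24069626] [0.46508067 0.25344417 0.25134003] [0.44417022 0.23370696 0.24719238]
big_egg 0.48 [185. 216.] [0.45  0.187 0.108]
egg_b 0.71 [200. 239.] [0.405 0.086 0.099]
egg_b 0.49 [308. 308.] [ 0.387 -0.271  0.051]
egg_b 0.47 [214. 228.] [0.455 0.087 0.097]
egg_b 0.47 [316. 287.] [ 0.46  -0.244  0.052]
egg_b 0.4 [198. 224.] [0.448 0.133 0.096]
egg_b 0.24 [172. 183.] [0.444 0.233 0.248]
top right end 0.05 1 [0.06426476 0.06426476 0.06426476 0.06426476]
top right end 0.07 24 [0.06527916 0.06862147 0.082305   0.09351203]
tail 177 [0.4337837  0.22210179 0.24010599] [0.46854502 0.25795592 0.25379818] [0.45009093 0.23922637 0.24943398]
big_egg 0.71 [183. 220.] [0.455 0.19  0.11 ]
big_egg 0.54 [188. 234.] [0.427 0.162 0.085]
egg_b 0.45 [336. 238.] [ 0.387 -0.269  0.053]
egg_b 0.41 [192. 159.] [0.647 0.194 0.026]
egg_b 0.21 [218. 206.] [0.46  0.202 0.275]
```

View pics/s7.png

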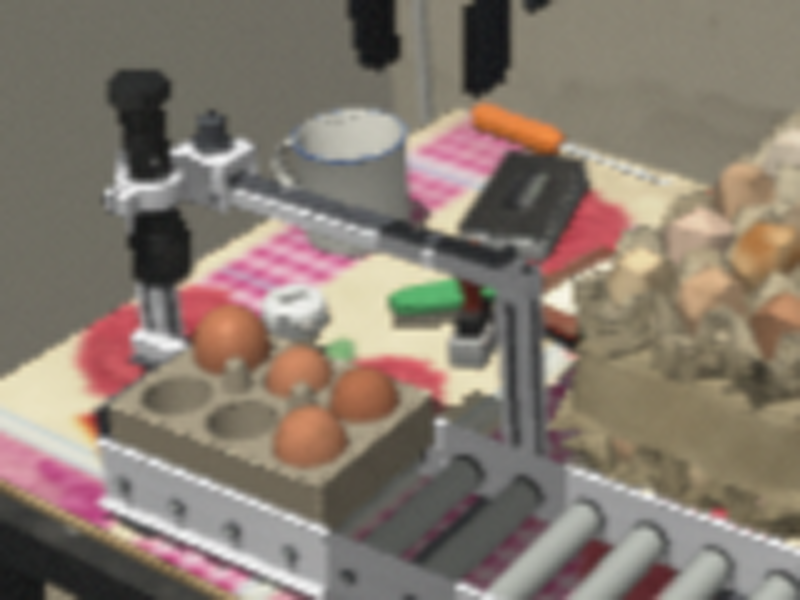

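View pics/t7.png

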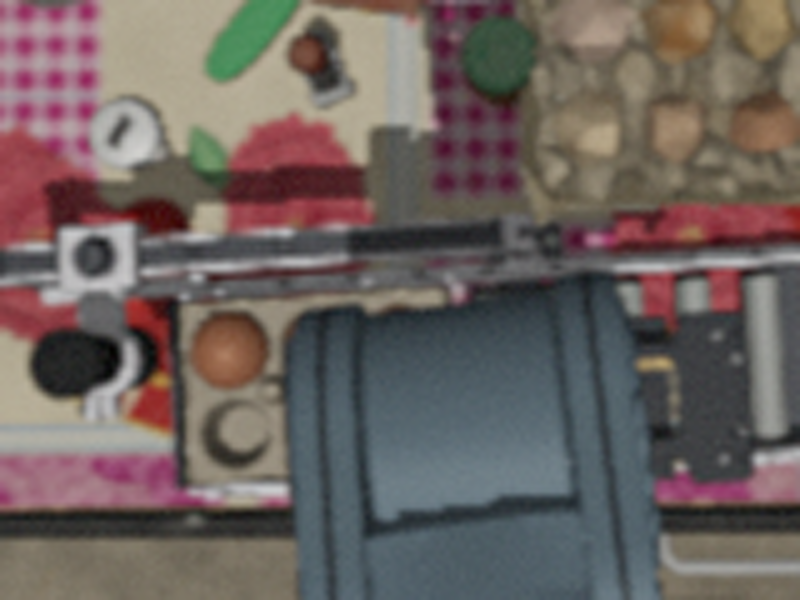

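Call:
{"method": "arm_command", "body": {"increments": [{"xyz":[0,-2.5,-0.3],"delta_rot":[0,0,0]},{"xyz":[0,-3.2,-0.4],"delta_rot":[0,0,0]},{"xyz":[0,-3.5,-0.4],"delta_rot":[0,0,0]},{"xyz":[0,-3.5,-0.4],"delta_rot":[0,0,0]},{"xyz":[0,-3.5,-0.4],"delta_rot":[0,0,0]},{"xyz":[0,-3.5,-0.4],"delta_rot":[0,0,0]},{"xyz":[0,-2.5,-0.2],"delta_rot":[0,0,0]},{"xyz":[0,-1.2,-0.1],"delta_rot":[0,0,0]}]}}

```text
clock: 12.47
position: [0.4487, 0.2442, 0.3192]
eef_rot: [-0.632, 1.568, 2.568]
force: [-0.8, 0.0, -0.3]
gripper_width: 1.0
```

Call:
{"method": "arm_command", "body": {"increments": [{"xyz":[0,0,0],"delta_rot":[0,0,0]},{"xyz":[0,0,0],"delta_rot":[0,0,0]},{"xyz":[0,0,0],"delta_rot":[0,0,0]},{"xyz":[0,0,0],"delta_rot":[0,0,0]},{"xyz":[0,0,0],"delta_rot":[0,0,0]},{"xyz":[0,0,0],"delta_rot":[0,0,0]},{"xyz":[0,0,0],"delta_rot":[0,0,0]},{"xyz":[0,0,0],"delta_rot":[0,0,0]}]}}

```text
clock: 13.13
position: [0.4497, 0.24, 0.3197]
eef_rot: [0.084, 1.57, -3.004]
force: [0.2, 0.4, 0.6]
gripper_width: 1.0
```

Run:
```python
from h import *
plan((.449,.239,.222),flip=-1)
p=camera("scene"); save(p,"s8.png",(120,90,280,270),4)
```

```text
pos [0.4497 0.24   0.3197] F [0.15 0.36 0.58] gw 1.0 t 13.13
rotvec(tool) [ 0.0003  0.0009 -0.0001]
shift cm cur axes [9.77 0.09 0.07]  goal axes [9.77 0.09 0.07]
```

View pics/s8.png

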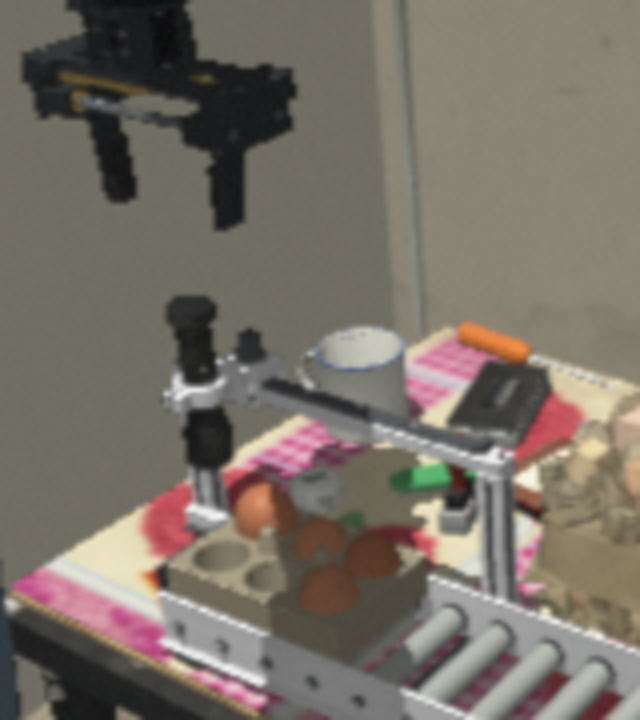

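Call:
{"method": "arm_command", "body": {"increments": [{"xyz":[1.5,0.1,0],"delta_rot":[0,0,0]},{"xyz":[2,0,0.1],"delta_rot":[0,0,0]},{"xyz":[2,0,0],"delta_rot":[0,0,0]},{"xyz":[2,0,0],"delta_rot":[0,0,0]},{"xyz":[1.6,0,0],"delta_rot":[0,0,0]},{"xyz":[1,0,0],"delta_rot":[0,0,0]},{"xyz":[0,0,0],"delta_rot":[0,0,0]},{"xyz":[0,0,0],"delta_rot":[0,0,0]}]}}

```text
clock: 13.85
position: [0.4486, 0.2393, 0.2188]
eef_rot: [0.105, 1.569, -2.982]
force: [-0.1, -0.5, 1.7]
gripper_width: 0.999
```

Run:
```python
from h import *
plan((.449,.239,.218),flip=-1)
for n in("scene","top"):
    p=camera(n); save(p,n[0]+"9.png",(120,100,260,260),4)
```

```text
pos [0.4486 0.2393 0.2188] F [-0.08 -0.52  1.7 ] gw 0.999 t 13.85
rotvec(tool) [ 0.0009  0.0014 -0.0001]
shift cm cur axes [ 0.08  0.03 -0.04]  goal axes [ 0.08  0.03 -0.04]
```

View pics/s9.png

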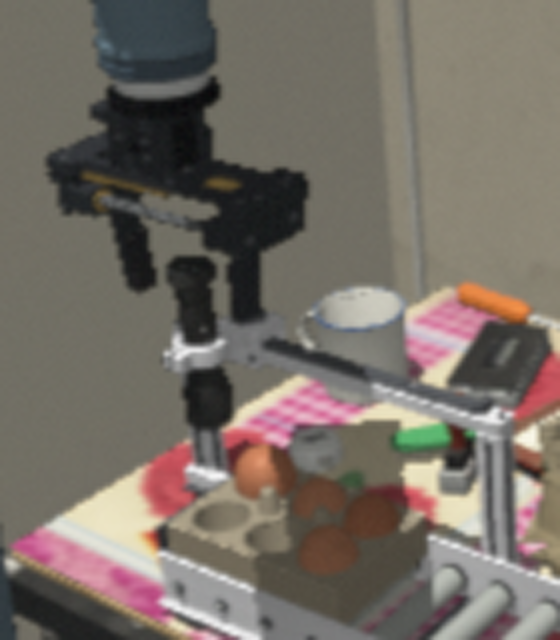

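Torch tail sits between the open fingers. Closing.

Call:
{"method": "arm_command", "body": {"increments": [{"xyz":[0,0,0],"delta_rot":[0,0,0]},{"xyz":[0,0,0],"delta_rot":[0,0,0]},{"xyz":[0,0,0],"delta_rot":[0,0,0]},{"xyz":[0,0,0],"delta_rot":[0,0,0]},{"xyz":[0,0,0],"delta_rot":[0,0,0]},{"xyz":[0,0,0],"delta_rot":[0,0,0]},{"xyz":[0,0,0],"delta_rot":[0,0,0]},{"xyz":[0,0,0],"delta_rot":[0,0,0]}], "fingers": 2.5, "squeeze": 25}}

```text
clock: 14.62
position: [0.4485, 0.2392, 0.2186]
eef_rot: [0.138, 1.57, -2.949]
force: [0.3, -0.2, -0.3]
gripper_width: 0.415
```

Call:
{"method": "arm_command", "body": {"increments": [{"xyz":[0,0,0],"delta_rot":[0,0,0]},{"xyz":[0,0,0],"delta_rot":[0,0,0]},{"xyz":[0,0,0],"delta_rot":[0,0,0]},{"xyz":[0,0.1,0],"delta_rot":[0,0,0]},{"xyz":[0,0.2,0],"delta_rot":[0,0,0]},{"xyz":[0,0.2,0],"delta_rot":[0,0,0]},{"xyz":[0,0.2,0],"delta_rot":[0,0,0]},{"xyz":[0,0.2,0],"delta_rot":[0,0,0]}]}}

```text
clock: 15.28
position: [0.4491, 0.2303, 0.2186]
eef_rot: [-0.339, 1.57, 2.857]
force: [0.6, 2.9, -1.7]
gripper_width: 0.406
```

Call:
{"method": "arm_command", "body": {"increments": [{"xyz":[0,0.4,0],"delta_rot":[0,0,0]},{"xyz":[0,0.4,0],"delta_rot":[0,0,0]},{"xyz":[0,0.4,0],"delta_rot":[0,0,0]},{"xyz":[0,0.4,0],"delta_rot":[0,0,0]},{"xyz":[0,0.4,0],"delta_rot":[0,0,0]},{"xyz":[0,0.4,0],"delta_rot":[0,0,0]},{"xyz":[0,0.2,0],"delta_rot":[0,0,0]},{"xyz":[0,0.1,0],"delta_rot":[0,0,0]}]}}

```text
clock: 15.95
position: [0.4505, 0.2026, 0.2186]
eef_rot: [0.367, 1.569, -2.721]
force: [-0.5, 4.0, -1.3]
gripper_width: 0.412
```

Run:
```python
from h import *
plan((.451,.192,.218),flip=-1)
for n in("scene","top"):
    p=camera(n); save(p,n[0]+"10.png",(120,130,260,270),4)
    c=cloud(p)
    P=c[(c[...,2]>.196)&(c[...,2]<.208)&(c[...,0]>.485)&(c[...,0]<.53)&(c[...,1]>.15)&(c[...,1]<.3)]; print(n,"plunger",len(P),P.min(0) if len(P) else'',P.max(0) if len(P) else '')
```

```text
pos [0.4505 0.2026 0.2186] F [-0.51  4.05 -1.32] gw 0.412 t 15.95
rotvec(tool) [ 0.0001  0.0012 -0.0005]
shift cm cur axes [0.06 1.06 0.01]  goal axes [0.06 1.06 0.01]
scene plunger 22 [0.49667041 0.19555506 0.19623185] [0.5106518  0.21446736 0.20341948]
top plunger 39 [0.49915787 0.19707816 0.19905765] [0.51501096 0.21532043 0.20477532]
```

View pics/s10.png

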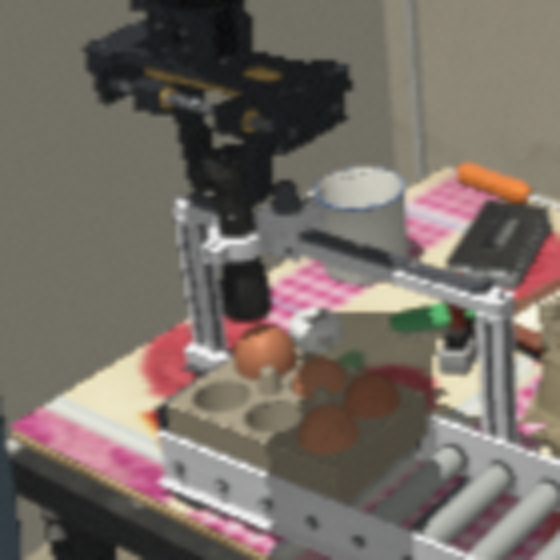

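Call:
{"method": "arm_command", "body": {"increments": [{"xyz":[0,0.1,0],"delta_rot":[0,0,0]},{"xyz":[0,0.1,0],"delta_rot":[0,0,0]},{"xyz":[0,0.1,0],"delta_rot":[0,0,0]},{"xyz":[0,0.1,0],"delta_rot":[0,0,0]},{"xyz":[0,0.1,0],"delta_rot":[0,0,0]},{"xyz":[0,0,0],"delta_rot":[0,0,0]},{"xyz":[0,0,0],"delta_rot":[0,0,0]},{"xyz":[0,0,0],"delta_rot":[0,0,0]}]}}

```text
clock: 16.72
position: [0.4508, 0.1979, 0.2186]
eef_rot: [0.446, 1.57, -2.642]
force: [-0.4, 1.0, 0.2]
gripper_width: 0.409
```

Call:
{"method": "arm_command", "body": {"increments": [{"xyz":[0,0.1,0],"delta_rot":[0,0,0]},{"xyz":[0,0.1,0],"delta_rot":[0,0,0]},{"xyz":[0,0,0],"delta_rot":[0,0,0]},{"xyz":[0,0,0],"delta_rot":[0,0,0]},{"xyz":[0,0,0],"delta_rot":[0,0,0]},{"xyz":[0,0,0],"delta_rot":[0,0,0]},{"xyz":[0,0,0],"delta_rot":[0,0,0]},{"xyz":[0,0,0],"delta_rot":[0,0,0]}]}}

```text
clock: 17.38
position: [0.4509, 0.1959, 0.2186]
eef_rot: [0.474, 1.569, -2.614]
force: [-1.1, -1.1, 0.5]
gripper_width: 0.409
```

Call:
{"method": "arm_command", "body": {"increments": [{"xyz":[0,0.1,0],"delta_rot":[0,0,0]},{"xyz":[0,0,0],"delta_rot":[0,0,0]},{"xyz":[0,0,0],"delta_rot":[0,0,0]},{"xyz":[0,0,0],"delta_rot":[0,0,0]},{"xyz":[0,0,0],"delta_rot":[0,0,0]},{"xyz":[0,0,0],"delta_rot":[0,0,0]},{"xyz":[0,0,0],"delta_rot":[0,0,0]},{"xyz":[0,0,0],"delta_rot":[0,0,0]}]}}

```text
clock: 18.05
position: [0.4509, 0.1953, 0.2186]
eef_rot: [0.054, 1.57, -3.034]
force: [-0.4, 0.9, -0.5]
gripper_width: 0.409
```

Call:
{"method": "arm_command", "body": {"increments": [{"xyz":[0,0.1,0],"delta_rot":[0,0,0]},{"xyz":[0,0,0],"delta_rot":[0,0,0]},{"xyz":[0,0,0],"delta_rot":[0,0,0]},{"xyz":[0,0,0],"delta_rot":[0,0,0]},{"xyz":[0,0,0],"delta_rot":[0,0,0]},{"xyz":[0,0,0],"delta_rot":[0,0,0]},{"xyz":[0,0,0],"delta_rot":[0,0,0]},{"xyz":[0,0,0],"delta_rot":[0,0,0]}]}}

```text
clock: 18.72
position: [0.451, 0.1941, 0.2186]
eef_rot: [0.212, 1.57, -2.875]
force: [0.3, 0.1, -0.1]
gripper_width: 0.409
```

Call:
{"method": "arm_command", "body": {"increments": [{"xyz":[0,0.1,0],"delta_rot":[0,0,0]},{"xyz":[0,0,0],"delta_rot":[0,0,0]},{"xyz":[0,0,0],"delta_rot":[0,0,0]},{"xyz":[0,0,0],"delta_rot":[0,0,0]},{"xyz":[0,0,0],"delta_rot":[0,0,0]},{"xyz":[0,0,0],"delta_rot":[0,0,0]},{"xyz":[0,0,0],"delta_rot":[0,0,0]},{"xyz":[0,0,0],"delta_rot":[0,0,0]}]}}

```text
clock: 19.38
position: [0.451, 0.1931, 0.2186]
eef_rot: [0.301, 1.57, -2.787]
force: [0.5, -1.2, 0.0]
gripper_width: 0.409
```

Call:
{"method": "arm_command", "body": {"increments": [{"xyz":[0,0.1,0],"delta_rot":[0,0,0]},{"xyz":[0,0,0],"delta_rot":[0,0,0]},{"xyz":[0,0,0],"delta_rot":[0,0,0]},{"xyz":[0,0,0],"delta_rot":[0,0,0]},{"xyz":[0,0,0],"delta_rot":[0,0,0]},{"xyz":[0,0,0],"delta_rot":[0,0,0]},{"xyz":[0,0,0],"delta_rot":[0,0,0]},{"xyz":[0,0,0],"delta_rot":[0,0,0]}]}}

```text
clock: 20.05
position: [0.4511, 0.1922, 0.2186]
eef_rot: [0.196, 1.57, -2.892]
force: [-1.1, -1.0, -0.1]
gripper_width: 0.404
```

Call:
{"method": "arm_command", "body": {"increments": [{"xyz":[0,0.1,0],"delta_rot":[0,0,0]},{"xyz":[0,0,0],"delta_rot":[0,0,0]},{"xyz":[0,0,0],"delta_rot":[0,0,0]},{"xyz":[0,0,0],"delta_rot":[0,0,0]},{"xyz":[0,0,0],"delta_rot":[0,0,0]},{"xyz":[0,0,0],"delta_rot":[0,0,0]},{"xyz":[0,0,0],"delta_rot":[0,0,0]},{"xyz":[0,0,0],"delta_rot":[0,0,0]}]}}

```text
clock: 20.72
position: [0.4511, 0.1912, 0.2186]
eef_rot: [0.161, 1.57, -2.926]
force: [-1.1, -1.5, 1.2]
gripper_width: 0.409
```

Call:
{"method": "arm_command", "body": {"increments": [{"xyz":[0,0.05,0],"delta_rot":[0,0,0]},{"xyz":[0,0,0],"delta_rot":[0,0,0]},{"xyz":[0,0,0],"delta_rot":[0,0,0]},{"xyz":[0,0,0],"delta_rot":[0,0,0]},{"xyz":[0,0,0],"delta_rot":[0,0,0]},{"xyz":[0,0,0],"delta_rot":[0,0,0]},{"xyz":[0,0,0],"delta_rot":[0,0,0]},{"xyz":[0,0,0],"delta_rot":[0,0,0]}]}}

```text
clock: 21.38
position: [0.4512, 0.1909, 0.2186]
eef_rot: [-0.036, 1.57, -3.124]
force: [-0.4, -0.2, -0.3]
gripper_width: 0.405
```

Run:
```python
from h import *
f=[]
for i in range(6):
    p=camera("top" if i%2 else "scene"); s=telemetry.observe(); f.append(s["force"])
    c=cloud(p)
    P=c[(c[...,2]>.196)&(c[...,2]<.208)&(c[...,0]>.485)&(c[...,0]<.53)&(c[...,1]>.14)&(c[...,1]<.3)]; print("plunger",len(P),P.min(0)[1],P.max(0)[1])
    save(p,f"n{i}.png",(140,160,260,260),6)
print(np.mean(f,0),np.std(f,0),s["position"])
```

```text
plunger 20 0.18795978664019952 0.2029981648892305
plunger 39 0.18627094609383432 0.2018878867386976
plunger 22 0.18187861994962318 0.20071955040618816
plunger 39 0.1864537423414492 0.20215676492513318
plunger 22 0.18464588547558725 0.20170527121082693
plunger 38 0.18658493349675365 0.202005368411453
[-0.43863953 -0.16139877 -0.70097324] [0.41211157 0.37729513 0.66359467] [0.4511792  0.19084095 0.21862591]
```

View pics/n0.png

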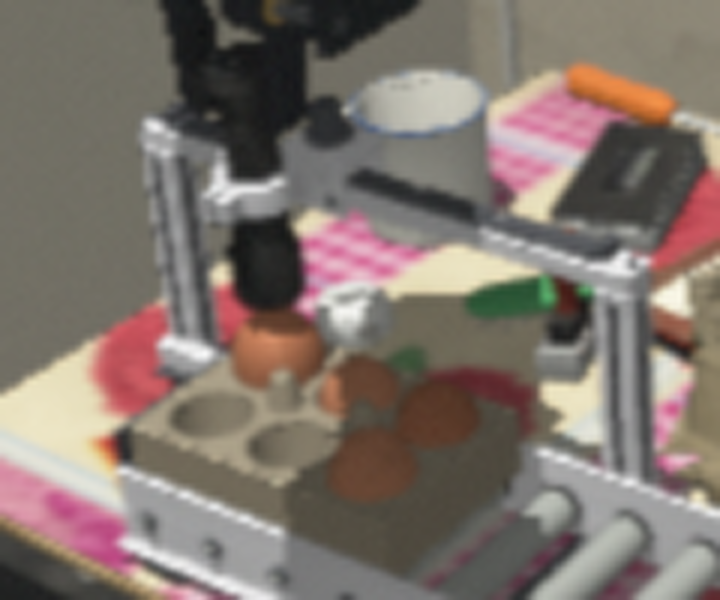

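Call:
{"method": "arm_command", "body": {"increments": [{"xyz":[0,0.05,0],"delta_rot":[0,0,0]},{"xyz":[0,0,0],"delta_rot":[0,0,0]},{"xyz":[0,0,0],"delta_rot":[0,0,0]},{"xyz":[0,0,0],"delta_rot":[0,0,0]},{"xyz":[0,0,0],"delta_rot":[0,0,0]},{"xyz":[0,0,0],"delta_rot":[0,0,0]},{"xyz":[0,0,0],"delta_rot":[0,0,0]},{"xyz":[0,0,0],"delta_rot":[0,0,0]}]}}

```text
clock: 22.35
position: [0.4512, 0.1906, 0.2186]
eef_rot: [-0.371, 1.57, 2.825]
force: [-0.3, 2.9, -2.7]
gripper_width: 0.408
```

Call:
{"method": "arm_command", "body": {"increments": [{"xyz":[0,0.05,0],"delta_rot":[0,0,0]},{"xyz":[0,0,0],"delta_rot":[0,0,0]},{"xyz":[0,0,0],"delta_rot":[0,0,0]},{"xyz":[0,0,0],"delta_rot":[0,0,0]},{"xyz":[0,0,0],"delta_rot":[0,0,0]},{"xyz":[0,0,0],"delta_rot":[0,0,0]},{"xyz":[0,0,0],"delta_rot":[0,0,0]},{"xyz":[0,0,0],"delta_rot":[0,0,0]}]}}

```text
clock: 23.02
position: [0.4512, 0.1905, 0.2187]
eef_rot: [-0.847, 1.57, 2.349]
force: [-0.8, 5.5, -2.8]
gripper_width: 0.406
```

Call:
{"method": "arm_command", "body": {"increments": [{"xyz":[0,0.05,0],"delta_rot":[0,0,0]},{"xyz":[0,0,0],"delta_rot":[0,0,0]},{"xyz":[0,0,0],"delta_rot":[0,0,0]},{"xyz":[0,0,0],"delta_rot":[0,0,0]},{"xyz":[0,0,0],"delta_rot":[0,0,0]},{"xyz":[0,0,0],"delta_rot":[0,0,0]},{"xyz":[0,0,0],"delta_rot":[0,0,0]},{"xyz":[0,0,0],"delta_rot":[0,0,0]}]}}

```text
clock: 23.68
position: [0.4512, 0.1902, 0.2186]
eef_rot: [-0.975, 1.569, 2.221]
force: [-0.9, 5.7, -4.3]
gripper_width: 0.414
```

Run:
```python
from h import *
f=[]
for i in range(5):
    p=camera("top"); s=telemetry.observe(); f.append(s["force"])
print(np.mean(f,0),np.std(f,0),s["position"])
```

```text
[-0.15106139  5.99224349 -3.72257215] [0.54913025 0.45061317 0.44579553] [0.4511746  0.19024675 0.21864073]
```

Call:
{"method": "arm_command", "body": {"increments": [{"xyz":[0,-0.05,0],"delta_rot":[0,0,0]},{"xyz":[0,-0.05,0],"delta_rot":[0,0,0]},{"xyz":[0,-0.02,0],"delta_rot":[0,0,0]},{"xyz":[0,0,0],"delta_rot":[0,0,0]},{"xyz":[0,0,0],"delta_rot":[0,0,0]},{"xyz":[0,0,0],"delta_rot":[0,0,0]},{"xyz":[0,0,0],"delta_rot":[0,0,0]},{"xyz":[0,0,0],"delta_rot":[0,0,0]}]}}

```text
clock: 24.6
position: [0.4512, 0.1904, 0.2187]
eef_rot: [0.172, 1.57, -2.916]
force: [0.2, 2.6, -1.4]
gripper_width: 0.409
```

Run:
```python
from h import *
f=[];q=[]
for i in range(6):
    p=camera("top" if i%2 else "scene"); s=telemetry.observe(); f.append(s["force"]);q.append(s["position"])
    if i<2: save(p,f"f{i}.png",(140,140,260,260),5)
print(np.mean(f,0),np.std(f,0),np.mean(q,0),s["clock"],s["gripper_width"])
```

```text
[-0.80449018  2.2995222  -1.43553691] [0.47284052 0.58848616 0.3717594 ] [0.45119591 0.19036549 0.21863363] 24.9 0.40880392220630646
```

Call:
{"method": "arm_command", "body": {"increments": [{"xyz":[0,-0.05,0],"delta_rot":[0,0,0]},{"xyz":[0,0,0],"delta_rot":[0,0,0]},{"xyz":[0,0,0],"delta_rot":[0,0,0]},{"xyz":[0,0,0],"delta_rot":[0,0,0]},{"xyz":[0,0,0],"delta_rot":[0,0,0]},{"xyz":[0,0,0],"delta_rot":[0,0,0]},{"xyz":[0,0,0],"delta_rot":[0,0,0]},{"xyz":[0,0,0],"delta_rot":[0,0,0]}]}}

```text
clock: 25.57
position: [0.4512, 0.1907, 0.2186]
eef_rot: [0.381, 1.57, -2.707]
force: [-0.7, -1.7, -0.6]
gripper_width: 0.41
```

Run:
```python
from h import *
f=[];q=[]
for i in range(8):
    p=camera("top" if i%2 else "scene"); s=telemetry.observe(); f.append(s["force"]);q.append(s["position"])
    if i<2: save(p,f"g{i}.png",(140,140,260,260),5)
    if i<2:
      c=cloud(p)
      for m in masks_of(p,"big_egg")[:2]+masks_of(p,"egg_b")[:5]:
        P=c[m["pixels"]&(p["depth"]>0)]; print(round(m["score"],2),np.round(m["xy"]),np.round(P[P[:,2]>=np.percentile(P[:,2],90)].mean(0),3))
      P=c[(c[...,2]>.05)&(c[...,2]<.07)&(c[...,0]>.39)&(c[...,0]<.48)&(c[...,1]>.03)&(c[...,1]<.12)]; print("right end",len(P),np.percentile(P[:,1],[5,25,50]))
print(np.mean(f,0),np.std(f,0),np.mean(q,0),s["clock"],s["gripper_width"])
```

```text
0.47 [188. 218.] [0.448 0.185 0.11 ]
0.78 [308. 309.] [ 0.386 -0.272  0.052]
0.58 [316. 290.] [ 0.461 -0.245  0.052]
0.52 [214. 230.] [0.454 0.089 0.097]
0.42 [203. 237.] [0.403 0.086 0.099]
0.3 [214. 182.] [0.711 0.311 0.081]
right end 110 [0.05756703 0.05956255 0.06104262]
0.66 [220. 218.] [0.46  0.091 0.099]
0.65 [190. 157.] [0.657 0.187 0.026]
0.58 [337. 238.] [ 0.389 -0.268  0.053]
0.47 [221. 234.] [0.407 0.09  0.1  ]
0.42 [328. 216.] [ 0.465 -0.241  0.053]
right end 19 [0.06054219 0.06097949 0.06164825]
[-0.8474605  -1.69549119  0.10696938] [0.52150353 0.57733929 0.61331472] [0.45117762 0.19075771 0.21860357] 26.1667 0.4102918207909285
```

View pics/g0.png

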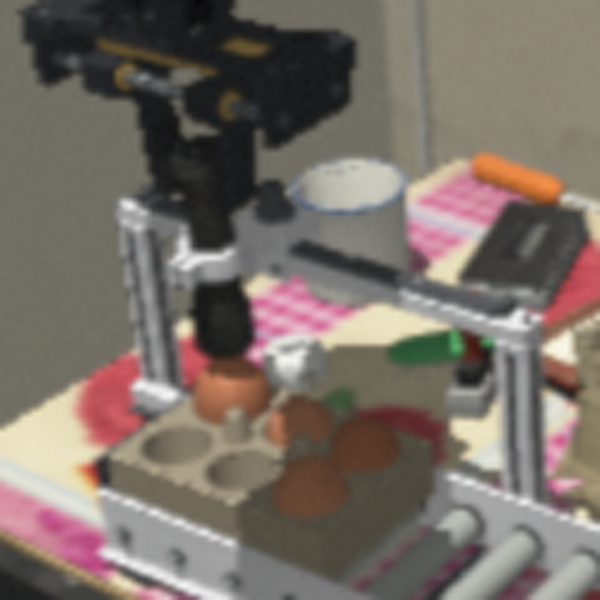

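View pics/g1.png

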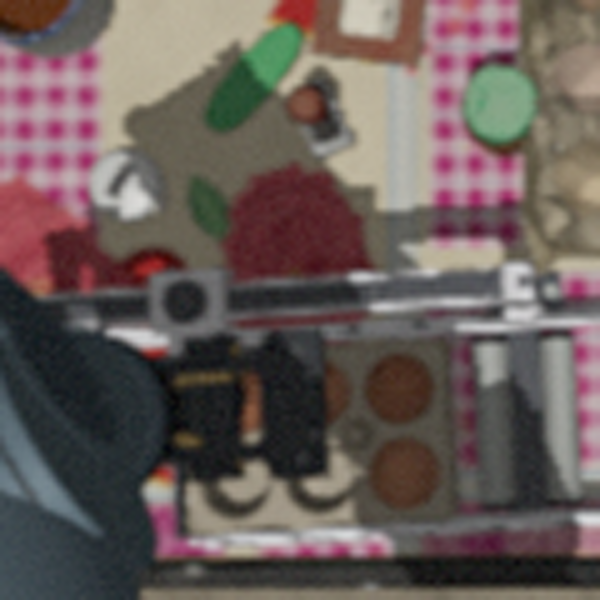

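Call:
{"method": "arm_command", "body": {"increments": [{"xyz":[0,0.02,0],"delta_rot":[0,0,0]},{"xyz":[0,0,0],"delta_rot":[0,0,0]},{"xyz":[0,0,0],"delta_rot":[0,0,0]},{"xyz":[0,0,0],"delta_rot":[0,0,0]},{"xyz":[0,0,0],"delta_rot":[0,0,0]},{"xyz":[0,0,0],"delta_rot":[0,0,0]},{"xyz":[0,0,0],"delta_rot":[0,0,0]},{"xyz":[0,0,0],"delta_rot":[0,0,0]}]}}

```text
clock: 26.83
position: [0.4512, 0.1908, 0.2186]
eef_rot: [0.048, 1.57, -3.04]
force: [-0.9, -2.0, 0.4]
gripper_width: 0.405
```

Run:
```python
from h import *
f=[]
for i in range(5):
    p=camera("scene"); s=telemetry.observe(); f.append(s["force"])
print(np.mean(f,0),s["position"],s["gripper_width"],s["clock"])
if abs(np.mean(f,0)[1])<2.5: print(ticket.close_job())
```

```text
[-0.21915418 -1.59837666 -0.09587393] [0.45118288 0.19079876 0.21863378] 0.4074930476813672 27.0833
the job is handed in; nothing more can be done
None
```

I pushed the carton home against the buffers. The torch is now held in the left notch, above the oversize egg (back row, left pocket). I handed the job in at 27 s.

- **Carton:** My last push met a firm stop at about 7 N. After I backed off, the right wall measured y ≈ 0.061, and it had not moved at the final check.
- **Eggs:** At the last look all four eggs were standing in their pockets. I moved nothing else on the bench.
- **Torch:** The notch drew the torch in, and a further push was held at about 6 N with only 0.7 mm of movement. The force changed sign within about 0.4 mm, around y = 0.1906. I finished there (TCP y = 0.1908) with a 25 N grip and about 1.6 N left along the rail.

**Uncertain:** I could not read the detent ball directly, so the click is judged from these forces. My last 0.2 mm nudge did not clearly reduce the remaining 1.6 N. The two cameras also differed by 3–5 mm on the oversize egg's position: 0.190 in the top view, 0.185–0.187 in the scene view. The top view agrees with where the notch was felt.

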